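Square up the swivelling stop of a rack-locating fixture

ROBOT

A 6-joint arm with a two-finger parallel gripper is mounted at the origin on a cart in front of the work surface, level with it; the furniture and walls round the work are solid. World frame = base frame: x ahead of the robot, y to its left, z up, the work surface at z = 0. Lengths are in mm, angles in rad, forces in N, time in s.
With the tool pointing down it reaches from about 300 to 775 mm from the base axis. Payload 14.6 kg.
Tool frame: the origin (TCP) lies between the finger pads; the fingertips stand 19 mm ahead of it and the grasp point (between the pads) is the TCP (manip.tcp_to_tips is the distance from the TCP to the fingertips, in mm); x points along the fingers, z is the direction in which the jaws open and shut, and the axes are right-handed (so a half turn about x gives the same grasp; the last joint's range is limited). The gripper opens to 94 mm and grips with 3 to 60 N. Pads are 16 mm wide; open, the fingers measure 119 mm over their backs; the gripper's body (75 mm by 177 mm) begins 78 mm behind the grasp point.
Start: joints at [-1.339, 0.3, 1.521, -0, 1.321, -0.067], TCP at [161.899, -525.622, 224.446] pointing down, gripper open.
Joint ranges: [-3.03, 3.03], [-0.79, 2.21], [0.23, 2.52], [-1.04, 4.18], [0, 3.07], [-2.55, 2.55]. Speed limits (rad/s): [2.22, 2.22, 2.57, 3.14, 3.14, 3.14].

INTERFACE

Orientations are given as [roll, pitch, yaw] about the fixed x, y, z axes, in that order (R = Rz(yaw) Ry(pitch) Rx(roll)).
In Python, from cell import manip gives the robot as it stands.
- The arm moves only by the tool jog_arm, never from a script. Its argument "moves" is a list that holds one entry, the list of rows, each a list of 6 numbers: the shift along the world's x, y, z in mm, then the turn, a rotation vector about the world's x, y, z in degrees. In form: [[[dx, dy, dz, wx, wy, wz], ...]]. A call has 1 to 5 rows; each row shifts and turns the pose as measured when the row begins; what a row does not reach is not made up. A row lasts 1/10 s, in which the tool goes at most 50 mm and 8.59 degrees, less where a joint would pass 70% of its speed; a pose out of reach is approached as far as the arm can. A call is refused whole if a number of a shift passes 50 or a number of a turn 8.59, either way. A call with a gripper value outside its range is refused whole. "gripper" is the opening, from -1 (shut) to 1 (fully open), set as the call begins (left out, the last holds). The fingers move at their own pace and stop on an object; "squeeze" is the grip in N (left out, the last holds). Time passes only in rows, so rows that do not move let the fingers close. It gives the time, the measured TCP pose, the force and the opening at its end, in the units of the state.
- manip.read_state(): the state, without advancing time (a new reading comes with each control period).
- manip.camera(name): name is "side" or "top"; returns (picture, depth): 480x640x3 uint8, blue, green, red; 480x640 float32, mm along the optical axis (not along the pixel's ray), 0 where there is no reading.
- manip.camera_params(name): a dict with "fx", "fy", "cx", "cy" (pixels), "dist" ([k1, k2, p1, p2, k3] as OpenCV has them; the pictures are not rectified), "rvec" (rotation vector, rad) and "tvec" (3), from world to camera coordinates, as OpenCV has them. Camera axes: x right, y down, z forward; pixel columns grow to the right and rows downward; lengths in mm; the calibration is good to about 2 mm. A picture is of the moment at which its call begins. camera_params takes no time and is no camera call.
- manip.sign_off(): hands the job in, once; it reports no verdict.
The state is a dict: "clock": time; "joints": joint angles; "qd": joint speeds; "effort": joint torques, N m; "eef_pos": TCP position; "eef_rot": TCP orientation; "wrist_force": force on the tool from outside, world axes, zero at the start; "moment": the same for the moment, N m; "finger_gap": finger opening in mm.
Only numpy, scipy, OpenCV 4.12 (cv2) and the standard library are available. Lean on these libraries where they do the work, as an engineer would, in place of code of your own. Each camera call takes 0.05 s, during which the arm holds its last target. There are 200 camera calls.

TASK

The swivelling stop of the rack-locating fixture has been knocked out of square. Pick up the steel square by its grip bar, lay it level in the corner of the fixture and press it gently but firmly (about 7 N on each) against the white faces of the fixed rail and the stop at the same time, so that the square itself turns the stop until both faces sit flush without a gap, and hold it pressed for a full second. Then lay the square flat on the bench well clear of the fixture, leaving the stop square; do not push the stop with the fingers, press hard, or disturb the other things on the bench.

Things in the scene. Friction and masses are not known exactly. Their poses are not given: they have to be found in the camera images.
- fixture: Rack-locating fixture fixed to the bench, a grey base plate 180 (x) x 200 (y) x 6 mm; origin at the centre of its underside, on the bench, z up. Seen along its own axes: the fixed rail stands along its +x edge, the swivelling stop along its +y edge. The plate is open toward -x and -y.
- rail: Fixed dark steel rail, 14 (x) x 125 (y) x 14 mm high on the plate (top 20 mm over the bench), axes as the fixture's, origin at the centre of its underside. Its -x face lies at fixture x = +60 mm, y = -75 to +50 mm, and carries a white smooth plastic strip 121 mm long, proud by 1 to 9 mm: shimmed anew each time, not measured. Made for a press of 3 to 12 N, never over 20 N.
- stop_face (a point): Middle of the -y face of the swivelling dark steel stop; axes turn with it. The stop is 110 (x) x 14 x 14 mm high, pivot 10 mm to +x of this point and 7 mm behind it, at fixture x = 0, y = +77 mm. When square this face lies at fixture y = +70 mm; on it a white strip 106 mm long, like the rail's, parallel, proud by 1 to 9 mm, not measured. Press 3 to 12 N, never over 20 N.
- swing_stop (a joint): Angle of the stop (rad): 0 = square to the rail; positive is counter-clockwise from above, its -x end leaning in over the plate (toward -y). Starts at 0.08 to 0.2; range -0.25 to 0.25. About 1.5 N at its end turns it and it stays where it is left. Friction along the rail strip (0.2 to 0.3 of the press on it) takes its part of a push along +y, so that less reaches the stop.
- inner_corner (a point): Point of the fixture where the steel faces of the rail and of the squared stop would meet: fixture x = +60, y = +70 mm, on the plate's top, 6 mm above the bench. Axes as the fixture's. Rail and stop both end short of it, and the white strips stand proud of the steel faces by 1 to 9 mm each.
- square: Loose flat dark steel checking square of 0.2 to 0.4 kg: an L 12 mm thick, web between its legs, upright grip bar on top; origin on its underside beneath the middle of the grip bar. Outer edges of the legs: at its own x = +45 mm (y = -65 to +45 mm; goes against the rail) and at y = +45 mm (x = -65 to +45 mm; goes against the stop). Starts flat on the bench.
- square_grip (a point): Middle of the top of the square's black grip bar, 53 mm above the underside; axes as the square's. The bar is 52 mm long along x, 14 mm thick along y (grasp across this) and rises from the 8 mm thick web.
- square_corner (a point): Outer corner of the square, at its own x = +45, y = +45 mm on the underside; axes as the square's. With both edges flush on the strips it lies 1 to 9 mm short of inner_corner along each axis.
- reagent_bottle: White reagent bottle, 43 x 43 x 81 mm, standing on the bench; origin at its underside. A bystander.
- timer: White bench timer, 66 x 62 x 18 mm; origin at its underside. A bystander.
- marker: Marker pen lying on the bench, 12 x 136 x 12 mm; origin at the middle of its underside. A bystander.
Things that resemble listed ones, but are neither listed nor needed, are in the scene too. What is shaped like the square but blue is not meant.

How it is judged:
By the outcome, as a careful person would: the job done as asked, in the order asked, and still so for the second after the job is handed in, with the robot touching nothing.
It also fails if it takes over 70 s, if anything falls off the work surface, if the arm or the gripper's body presses on something with over 40 N, if the wrist force passes 120 N, or if a joint passes its speed limit or range.

## Working session

There is one attempt and no reset: what is moved stays moved. The work goes in short steps, Python scripts to look and compute and a tool call to move; the robot and the scene stay as the last step left them, time stands still between calls to the robot, and variables do not carry over. Pictures are saved under pics/ and viewed, about 8 in all and at most 12, crops included, and the job is handed in when it is done.

Besides the shell and the picture viewer there is one more tool, called after "Call:" as a command line: name --argument value ..., lists and objects as JSON in quotes. jog_arm: Moves the arm, as the interface text tells. Its arguments: {"type":"object","properties":{"moves":{"type":"array","items":{"type":"array","items":{"type":"array","items":{"type":"number"}}}},"gripper":{"type":"number"},"squeeze":{"type":"number"}},"required":["moves"]}

```bash
ls; mkdir -p pics
cat > h.py <<'E'
import numpy as np, cv2
from cell import manip
def snap(name,fn):
    im,d=manip.camera(name); cv2.imwrite(f'pics/{fn}.png',im); np.save(f'pics/{fn}.npy',d); return im,d
def cam(name):
    p=manip.camera_params(name); K=np.array([[p['fx'],0,p['cx']],[0,p['fy'],p['cy']],[0,0,1]])
    R=cv2.Rodrigues(np.array(p['rvec'],float))[0]; return K,np.array(p['dist'],float),R,np.array(p['tvec'],float).ravel()
def toplane(name,px,z):
    K,D,R,t=cam(name); px=np.asarray(px,float).reshape(-1,1,2)
    u=cv2.undistortPoints(px,K,D).reshape(-1,2); r=np.c_[u,np.ones(len(u))]@R; c=-R.T@t
    s=(z-c[2])/r[:,2]; return (c+r*s[:,None])[:,:2]
def proj(name,P):
    K,D,R,t=cam(name); return cv2.projectPoints(np.asarray(P,float).reshape(-1,3),cv2.Rodrigues(R)[0],t,K,D)[0].reshape(-1,2)
E
python3 - <<'E'
from h import *
for n in('top','side'):
    snap(n,n+'1'); K,D,R,t=cam(n); print(n,-R.T@t,R[2],K[0,0])
print(manip.read_state())
E
```

```text
pics
top [ 515.56122198   70.07728661 1321.12649785] [ 0.04037768 -0.00828906 -0.99915011] 549.4771559194141
side [ 16.5707467  839.11821059 821.14096823] [ 0.46332808 -0.62498759 -0.62826554] 565.9238450305215
{'clock': 0.1, 'joints': array([-1.33856743e+00,  3.00404272e-01,  1.52150579e+00,  1.87066190e-05,
        1.32068022e+00, -6.65971021e-02]), 'qd': array([-0.00028747, -0.00182524, -0.00146031, -0.00057688, -0.0010183 ,
        0.00095275]), 'effort': array([ 1.84090430e-03, -5.32643938e+01, -3.53283298e+01,  7.09692109e-02,
        2.33749469e-02, -7.70705014e-05]), 'eef_pos': array([ 161.87474462, -525.42378784,  223.95482283]), 'eef_rot': array([3.0568346 , 1.56979853, 1.78485963]), 'wrist_force': array([ 0.09243084,  0.0189649 , -0.31563277]), 'moment': array([ 0.06862543, -0.00807816, -0.01452018]), 'finger_gap': 94.15535481206511}
```

View pics/top1.png

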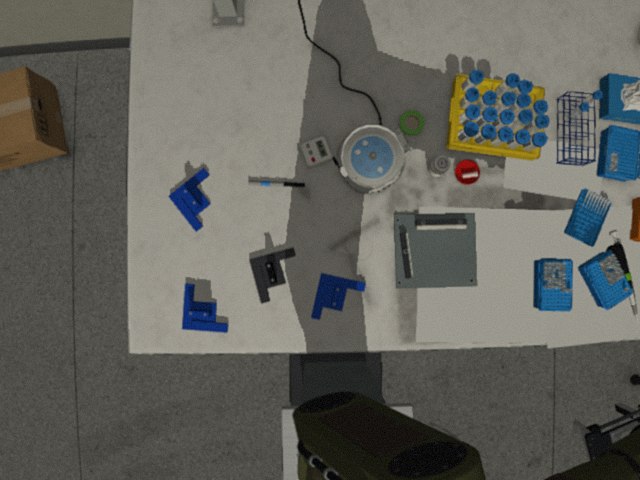

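View pics/side1.png

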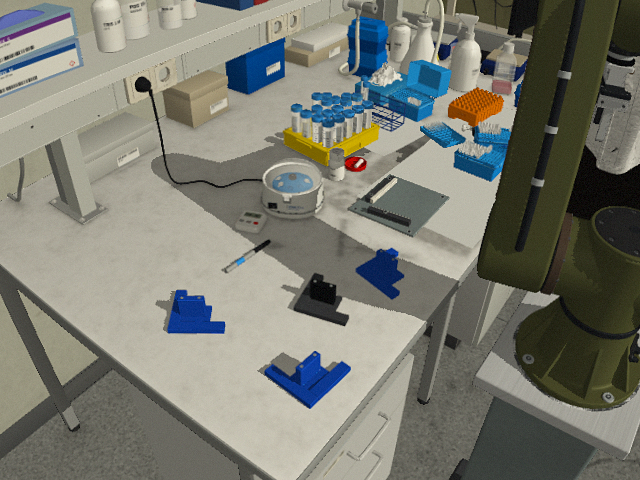

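Candidates for the square (top image): blue at (192,197), (203,306) and (337,295), all ruled out by colour. The dark one at (270,268) fits the description. Fixture is at (436,250), with the rail as the upper bar and the stop as the left bar. Now a close crop of both.

Run:
```python
from h import *
im=cv2.imread('pics/top1.png')
a=cv2.resize(im[235:315,240:305],None,fx=6,fy=6,interpolation=cv2.INTER_CUBIC)
b=cv2.resize(im[205:295,385:485],None,fx=4,fy=4,interpolation=cv2.INTER_CUBIC)
h=max(a.shape[0],b.shape[0]); pad=lambda i:cv2.copyMakeBorder(i,0,h-i.shape[0],0,0,0)
cv2.imwrite('pics/crop1.png',np.hstack([pad(a),pad(b)]))
# square: dark neutral
g=im.astype(int); m=((g.max(2)<75)&(g.max(2)-g.min(2)<25)).astype(np.uint8)
m2=np.zeros_like(m); m2[238:308,244:302]=m[238:308,244:302]
cs,_=cv2.findContours(m2,cv2.RETR_EXTERNAL,cv2.CHAIN_APPROX_NONE); c=max(cs,key=cv2.contourArea)
ap=cv2.approxPolyDP(c,2.5,True)[:,0]; print(cv2.contourArea(c)); print(np.c_[ap,toplane('top',ap,12).round(1)])
# plate
hsv=cv2.cvtColor(im,cv2.COLOR_BGR2HSV); print(im[270,440],im[250,350],im[320,440])
pm=(abs(g-im[270,440].astype(int)).max(2)<28).astype(np.uint8); p2=np.zeros_like(pm); p2[205:295,385:485]=pm[205:295,385:485]
cs,_=cv2.findContours(p2,cv2.RETR_EXTERNAL,cv2.CHAIN_APPROX_NONE); c=max(cs,key=cv2.contourArea)
r=cv2.minAreaRect(c); bx=cv2.boxPoints(r); print(r); print(np.c_[bx,toplane('top',bx,6)].round(1))
m3=np.zeros_like(m); m3[208:292,390:482]=m[208:292,390:482]
cs,_=cv2.findContours(m3,cv2.RETR_EXTERNAL,cv2.CHAIN_APPROX_NONE)
for c in cs:
    if cv2.contourArea(c)>40:
        r=cv2.minAreaRect(c);bx=cv2.boxPoints(r);print('bar',r,'\n',np.c_[bx,toplane('top',bx,20)].round(1))
```

```text
1136.5
[[293.  247.  538.5 122.9]
 [250.  259.  511.6 225.9]
 [261.  302.  408.8 201.2]
 [269.  300.  413.3 182. ]
 [266.  290.  437.2 188.8]
 [269.  286.  446.6 181.5]
 [284.  282.  455.6 145.6]
 [278.  262.  503.4 159.2]
 [281.  258.  512.8 151.9]
 [294.  256.  517.1 120.8]]
[86 91 83] [77 82 83] [146 156 159]
((434.7026672363281, 249.39108276367188), (81.96455383300781, 82.17034912109375), 88.31531524658203)
[[ 392.4  209.6  624.6 -117.5]
 [ 474.6  207.2  627.9 -319.6]
 [ 477.   289.1  428.7 -320.5]
 [ 394.8  291.6  427.6 -119.2]]
bar ((404.2128601074219, 251.12872314453125), (54.42853546142578, 7.960297584533691), 84.2894058227539) 
 [[ 397.5  224.4  587.9 -126.9]
 [ 405.5  223.7  589.5 -146. ]
 [ 410.9  277.8  460.4 -156.2]
 [ 403.   278.6  458.9 -137.2]]
bar ((430.5086364746094, 217.1465606689453), (15.85494613647461, 72.52169799804688), 86.633544921875) 
 [[ 393.8  211.4  619.3 -118.8]
 [ 466.2  207.1  627.2 -294.9]
 [ 467.2  222.9  589.  -296.1]
 [ 394.8  227.2  581.5 -120.1]]
```

View pics/crop1.png

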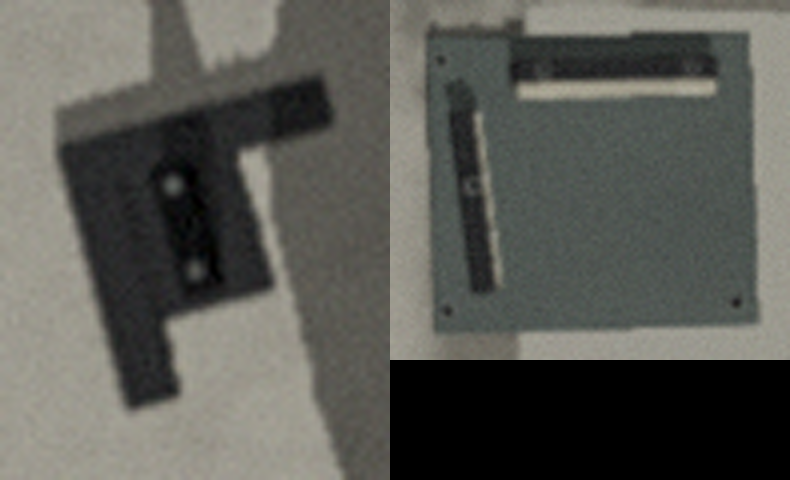

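The left crop shows the dark square with its outer corner toward world +x/+y and the bar screws at top-image px (269,266) and (273,280). The right crop shows the rail at the top with its white strip below, and the stop at the left with its strip on the right, lower end leaning in. Next, the final numbers.

Run:
```python
from h import *
c2=lambda p:[[385+(x-390)/4,205+y/4] for x,y in p]
P=toplane('top',c2([(428,33),(749,33),(758,322),(434,331)]),6); print('plate TL TR BR BL',P.round(1),'centre',P.mean(0))
ang=lambda v:np.arctan2(v[1],v[0])
print('yaws',ang(P[0]-P[3]),ang(P[1]-P[2]),ang(P[0]-P[1])-np.pi/2,ang(P[3]-P[2])-np.pi/2)
im=cv2.imread('pics/top1.png').astype(int)
w=(im.min(2)>125).astype(np.uint8)
for n,(x0,y0,x1,y1) in dict(rail=(415,220,468,233),stop=(400,228,414,280)).items():
    m=np.zeros_like(w); m[y0:y1,x0:x1]=w[y0:y1,x0:x1]; ys,xs=np.nonzero(m)
    X=toplane('top',np.c_[xs,ys],18); c=X.mean(0); v=np.linalg.svd(X-c)[2][0]; s=(X-c)@v
    print(n,len(xs),c.round(1),'ang deg',np.degrees(ang(v)),'ext',s.min(),s.max(),'width~',len(xs)*2.37**2/(np.ptp(s)))
s=toplane('top',[[240+173/6,235+185/6],[240+196/6,235+270/6]],53); print('screws',s,s.mean(0),ang(s[0]-s[1]))
# side-view check of bar top
print(proj('side',[[*s.mean(0),53]]), proj('side',[[478.9,171.3,53]]))
```

```text
plate TL TR BR BL [[ 615.8 -122.3]
 [ 613.1 -319.6]
 [ 437.5 -320.7]
 [ 436.7 -122.2]] centre [ 525.79455278 -221.2011351 ]
yaws -0.0006936819483577323 0.006256002673376668 -0.013577957889025605 0.0039566165997884095
rail 130 [ 580.4 -230.9] ang deg -89.98291798421899 ext -54.565587415747686 60.188906583430224 width~ 6.363123347528604
stop 3 [ 529.8 -153.5] ang deg -173.32935596509262 ext -35.28181074367268 34.48427196800489 width~ 0.241531405305339
screws [[495.2669485  177.6881022 ]
 [462.48378019 169.32107411]] [478.87536434 173.50458816] 0.24988862736171955
[[323.29701802 283.29646234]] [[323.94206803 282.67671876]]
```

```bash
cat >> h.py <<'E'
from scipy.spatial.transform import Rotation as Rn
def st():
    s=manip.read_state(); R=Rn.from_euler('xyz',s['eef_rot']).as_matrix()
    j=np.degrees(np.arctan2(R[1,2],R[0,2]))
    print('t',round(s['clock'],2),'pos',s['eef_pos'].round(2),'toolx',R[:,0].round(4),'jaw deg',round(j,2),'F',s['wrist_force'].round(2),'M',s['moment'].round(3),'gap',round(s['finger_gap'],1),'j6',s['joints'].round(3))
E
python3 -c "
from h import *
st()"
```

```text
t 0.1 pos [ 161.87 -525.42  223.95] toolx [-2.e-04  1.e-03 -1.e+00] jaw deg -72.88 F [ 0.09  0.02 -0.32] M [ 0.069 -0.008 -0.015] gap 94.2 j6 [-1.339  0.3    1.522  0.     1.321 -0.067]
```

Call:
jog_arm --moves '[[[20,44,0,0,0,-0.6],[20,44,0,0,0,-0.6],[20,44,0,0,0,-0.6],[20,44,0,0,0,-0.6],[20,44,0,0,0,-0.6]]]' --gripper 1 --squeeze 50

```text
clock: 0.6
eef_pos: [261.1, -300.5, 220.6]
eef_rot: [-3.03, 1.565, 1.92]
wrist_force: [1.4, -0.2, 0.4]
finger_gap: 93.9
```

Call:
jog_arm --moves '[[[20,44,0,0,0,0],[20,44,0,0,0,0],[20,44,0,0,0,0],[20,44,0,0,0,0],[20,44,0,0,0,0]]]'

```text
clock: 1.1
eef_pos: [361.7, -71.4, 220.6]
eef_rot: [3.033, 1.566, 1.697]
wrist_force: [1.2, -1.2, -0.6]
finger_gap: 94.3
```

Call:
jog_arm --moves '[[[20,44,0,0,0,0],[20,44,0,0,0,0],[20,44,0,0,0,0],[20,44,0,0,0,0],[20,44,0,0,0,0]]]'

```text
clock: 1.6
eef_pos: [462.1, 157.8, 220.6]
eef_rot: [2.78, 1.566, 1.445]
wrist_force: [0.9, -1.3, -0.3]
finger_gap: 94.1
```

```bash
python3 -c "
from h import *
st()"
```

```text
t 1.6 pos [462.11 157.76 220.61] toolx [ 6.0e-04  4.6e-03 -1.0e+00] jaw deg -76.47 F [ 0.89 -1.32 -0.27] M [-0.005  0.001  0.03 ] gap 94.1 j6 [0.252 0.164 1.697 0.004 1.278 1.585]
```

Call:
jog_arm --moves '[[[9,8,-30,-0.25,0,0.5],[8,6,-40,0,0,0],[0,0,-40,0,0,0],[0,0,0,0,0,0]]]'

```text
clock: 2.0
eef_pos: [480.0, 178.3, 106.4]
eef_rot: [1.892, 1.57, 0.574]
wrist_force: [-0.5, -1.6, 1.3]
finger_gap: 93.9
```

Run:
```python
from h import *
st(); im,d=snap('side','side2'); im2,_=snap('top','top2')
cv2.imwrite('pics/crop2.png',np.hstack([cv2.resize(im[170:350,240:420],(540,540),interpolation=3),cv2.resize(im2[220:320,230:310],(260,325),interpolation=3) if 0 else cv2.copyMakeBorder(cv2.resize(im2[220:320,230:310],(256,320)),0,220,0,0,0)]))
s=manip.read_state(); p=s['eef_pos']; print(proj('side',[p,p-[0,0,19]]))
```

```text
t 2.0 pos [479.97 178.28 106.36] toolx [ 9.e-04  6.e-04 -1.e+00] jaw deg -75.53 F [-0.48 -1.64  1.27] M [-0.02  -0.011  0.003] gap 93.9 j6 [0.284 0.349 1.752 0.    1.039 1.602]
[[320.80790101 261.68386258]
 [320.64080619 269.1162006 ]]
```

View pics/crop2.png

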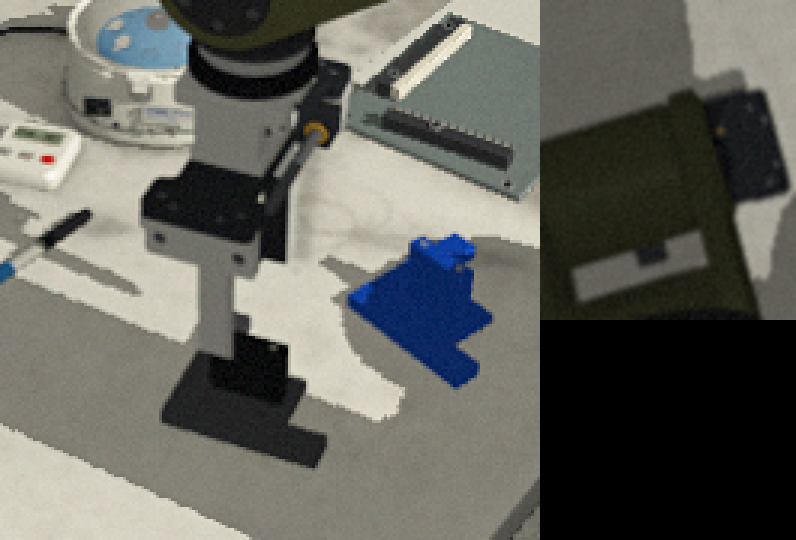

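The side crop shows the near finger at crop (215,310), left of the bar at (262,365), so the jaws straddle it. I'll correct y by about −6 and descend.

Call:
jog_arm --moves '[[[-1,-6,-20,0,0,-0.5],[0,0,-25,0,0,0],[0,0,-18,0,0,0],[0,0,-6,0,0,0],[0,0,0,0,0,0]]]'

```text
clock: 2.6
eef_pos: [487.6, 173.1, 53.3]
eef_rot: [1.612, 1.544, 0.282]
wrist_force: [0.4, 0.5, 0.1]
finger_gap: 94.2
```

```bash
python3 -c "
from h import *
st()"
```

```text
t 2.6 pos [487.58 173.07  53.34] toolx [ 0.0257  0.0075 -0.9996] jaw deg -76.19 F [0.4  0.45 0.1 ] M [-0.03   0.035  0.009] gap 94.2 j6 [0.27  0.429 1.787 0.    0.898 1.6  ]
```

Call:
jog_arm --moves '[[[0,0,0,0,0,0],[0,0,0,0,0,0]]]'

```text
clock: 2.8
eef_pos: [489.1, 173.3, 56.5]
eef_rot: [1.61, 1.54, 0.28]
wrist_force: [-0.7, -1.0, -0.7]
finger_gap: 93.9
```

Run:
```python
from h import *
st(); s=manip.read_state(); print(s['effort'].round(2),s['qd'].round(4))
im,d=snap('side','side3'); cv2.imwrite('pics/crop3.png',im)
```

```text
t 2.8 pos [489.07 173.35  56.55] toolx [ 0.0299  0.0086 -0.9995] jaw deg -76.2 F [-0.72 -0.99 -0.69] M [0.034 0.021 0.008] gap 93.9 j6 [0.27  0.425 1.785 0.    0.901 1.6  ]
[-4.000e-02 -5.268e+01 -2.798e+01  1.000e-02 -1.700e-01  0.000e+00] [-0.0007 -0.0194 -0.0117  0.0008  0.0118  0.0003]
```

View pics/crop3.png

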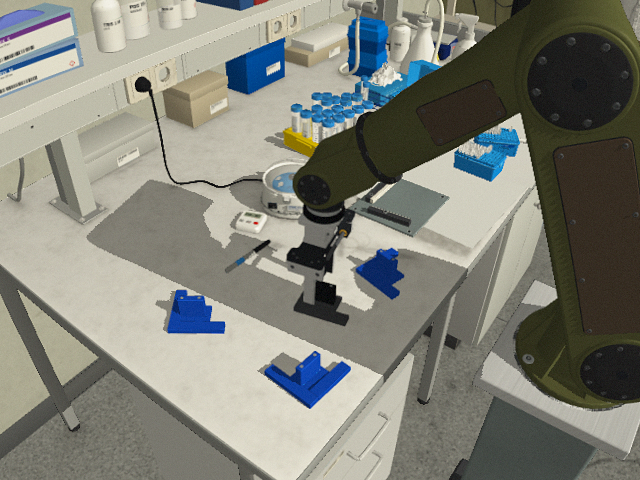

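Call:
jog_arm --moves '[[[0,0,0,0,0,0]]]'

```text
clock: 2.95
eef_pos: [489.4, 173.5, 57.2]
eef_rot: [1.61, 1.539, 0.28]
wrist_force: [-0.4, -0.4, -0.0]
finger_gap: 94.0
```

```bash
python3 -c "
from h import *
st(); print(manip.read_state()['qd'].round(4))"
```

```text
t 2.95 pos [489.38 173.47  57.23] toolx [ 0.031   0.0089 -0.9995] jaw deg -76.2 F [-0.43 -0.41 -0.02] M [-0.056 -0.02   0.005] gap 94.0 j6 [0.27  0.424 1.784 0.    0.901 1.6  ]
[ 0.     -0.015  -0.0095 -0.0001  0.0057 -0.001 ]
```

Call:
jog_arm --moves '[[[-3,0,-5,0,0.8,0],[0,0,0,0,0,0]]]'

```text
clock: 3.15
eef_pos: [486.3, 173.6, 52.4]
eef_rot: [1.833, 1.552, 0.503]
wrist_force: [-0.4, -0.5, 0.1]
finger_gap: 94.0
```

```bash
python3 -c "
from h import *
st(); print(manip.read_state()['qd'].round(4))"
```

```text
t 3.15 pos [486.3  173.55  52.44] toolx [ 0.0166  0.0091 -0.9998] jaw deg -76.19 F [-0.43 -0.47  0.1 ] M [0.005 0.007 0.002] gap 94.0 j6 [0.27  0.433 1.785 0.006 0.906 1.596]
[ 0.0003 -0.0157 -0.01   -0.004  -0.0023  0.0031]
```

Call:
jog_arm --moves '[[[-4,-1,-8,-0.3,0.6,0],[-3,-0.5,-8,-0.2,0.4,0],[0,0,-3,0,0.2,0]]]'

```text
clock: 3.45
eef_pos: [478.5, 171.9, 31.8]
eef_rot: [-1.736, 1.564, -3.066]
wrist_force: [-0.5, -0.7, 0.5]
finger_gap: 94.0
```

```bash
python3 -c "
from h import *
st(); print(manip.read_state()['qd'].round(4))"
```

```text
t 3.45 pos [478.46 171.89  31.77] toolx [-6.5e-03 -5.0e-04 -1.0e+00] jaw deg -76.2 F [-0.47 -0.72  0.48] M [ 0.07  -0.021  0.028] gap 94.0 j6 [0.272 0.465 1.798 0.002 0.885 1.601]
[-0.0061  0.0719 -0.0186  0.0151 -0.0201 -0.0152]
```

Call:
jog_arm --moves '[[[0.5,0,2.5,0,-0.35,0],[0,0,0,0,0,0],[0,0,0,0,0,0],[0,0,0,0,0,0],[0,0,0,0,0,0]]]' --gripper -1 --squeeze 50

```text
clock: 3.95
eef_pos: [478.9, 171.9, 34.0]
eef_rot: [-0.993, 1.57, -2.323]
wrist_force: [-0.3, 0.7, -0.1]
finger_gap: 57.0
```

```bash
python3 -c "
from h import *
st(); print(manip.read_state()['qd'].round(4))"
```

```text
t 3.95 pos [478.93 171.89  33.98] toolx [-6.e-04 -7.e-04 -1.e+00] jaw deg -76.19 F [-0.31  0.68 -0.05] M [ 0.027  0.065 -0.008] gap 57.0 j6 [ 2.730e-01  4.590e-01  1.800e+00 -1.000e-03  8.830e-01  1.603e+00]
[-0.001  -0.0023 -0.0025  0.0023 -0.0002 -0.0009]
```

Call:
jog_arm --moves '[[[0,0,0,0,0,0],[0,0,0,0,0,0],[0,0,0,0,0,0],[0,0,0,0,0,0],[0,0,0,0,0,0]]]'

```text
clock: 4.45
eef_pos: [479.1, 171.9, 34.2]
eef_rot: [-0.49, 1.57, -1.82]
wrist_force: [0.0, 0.7, -0.2]
finger_gap: 17.8
```

Call:
jog_arm --moves '[[[0,0,0,0,0,0],[0,0,0,0,0,0],[0,0,0,0,0,0]]]'

```text
clock: 4.75
eef_pos: [479.1, 172.0, 34.3]
eef_rot: [-0.626, 1.57, -1.956]
wrist_force: [-0.2, -0.6, 0.4]
finger_gap: 14.0
```

```bash
python3 -c "
from h import *
st(); print(manip.read_state()['qd'].round(4))"
```

```text
t 4.75 pos [479.07 172.02  34.26] toolx [-2.e-04 -4.e-04 -1.e+00] jaw deg -76.19 F [-0.25 -0.61  0.44] M [0.074 0.042 0.088] gap 14.0 j6 [ 0.273  0.459  1.799 -0.     0.883  1.603]
[ 0.0005  0.0001  0.0015 -0.0002 -0.0008 -0.0014]
```

Call:
jog_arm --moves '[[[0,0,10,0,0,0],[0,0,20,0,0,0],[0,0,25,0,0,0],[0,0,20,0,0,0],[0,0,10,0,0,0]]]'

```text
clock: 5.25
eef_pos: [477.2, 171.3, 122.2]
eef_rot: [-1.428, 1.565, -2.758]
wrist_force: [1.0, -0.6, -2.2]
finger_gap: 13.5
```

```bash
python3 -c "
from h import *
st(); print(manip.read_state()['qd'].round(4))"
```

```text
t 5.25 pos [477.17 171.31 122.22] toolx [-0.0051 -0.0021 -1.    ] jaw deg -76.2 F [ 0.99 -0.61 -2.17] M [-0.029  0.01   0.002] gap 13.5 j6 [ 2.730e-01  3.200e-01  1.749e+00 -1.000e-03  1.078e+00  1.603e+00]
[-0.0016 -0.1416 -0.0717 -0.0003  0.2238 -0.0004]
```

Call:
jog_arm --moves '[[[0,-20,0,0,-0.3,-1],[2,-30,0,0,0,-1.5],[3,-35,0,0,0,-1.5],[4,-35,0,0,0,-1.5],[5,-35,0,0,0,-1.5]]]'

```text
clock: 5.75
eef_pos: [490.5, 14.6, 124.5]
eef_rot: [0.913, 1.568, -0.537]
wrist_force: [0.7, -0.1, -2.7]
finger_gap: 13.6
```

Call:
jog_arm --moves '[[[5,-35,0,0,0,-1.5],[5,-35,0,0,0,-1.5],[5,-35,0,0,0,-1.5],[5,-35,0,0,0,-1.5],[5,-35,0,0,0,0]]]'

```text
clock: 6.25
eef_pos: [514.4, -167.8, 124.3]
eef_rot: [0.09, 1.57, -1.47]
wrist_force: [0.6, 0.9, -3.1]
finger_gap: 14.0
```

Call:
jog_arm --moves '[[[5,-25,0,0,0,0],[3,-15,0,0,0,0],[0,0,0,0,0,0],[0,0,0,0,0,0]]]'

```text
clock: 6.65
eef_pos: [521.6, -212.4, 123.3]
eef_rot: [-1.385, 1.569, -2.949]
wrist_force: [0.4, 0.4, -3.6]
finger_gap: 14.1
```

```bash
python3 -c "
from h import *
st(); print(manip.read_state()['qd'].round(4))"
```

```text
t 6.65 pos [ 521.56 -212.44  123.32] toolx [-2.1e-03 -4.0e-04 -1.0e+00] jaw deg -89.63 F [ 0.37  0.39 -3.64] M [ 0.082  0.007 -0.028] gap 14.1 j6 [-4.510e-01  4.310e-01  1.590e+00 -1.000e-03  1.122e+00  1.114e+00]
[-0.0079  0.0046 -0.0035 -0.003   0.0002 -0.0006]
```

Call:
jog_arm --moves '[[[0,-12,-10,0,0,-0.3],[0,-8,-25,0,0,0],[0,0,-25,0,0,0],[0,0,-8,0,0,0]]]'

```text
clock: 7.05
eef_pos: [522.0, -231.4, 53.1]
eef_rot: [-0.08, 1.569, -1.646]
wrist_force: [0.5, -0.0, -2.5]
finger_gap: 13.7
```

Run:
```python
from h import *
st(); im,d=snap('side','side4'); im2,_=snap('top','top4')
cv2.imwrite('pics/crop4.png',np.vstack([cv2.resize(im[160:250,330:470],None,fx=4,fy=4,interpolation=3),np.pad(cv2.resize(im2[205:295,385:485],None,fx=2.5,fy=2.5,interpolation=3),((0,0),(0,310),(0,0)))]))
```

```text
t 7.05 pos [ 521.97 -231.38   53.11] toolx [-1.0e-04 -1.3e-03 -1.0e+00] jaw deg -89.74 F [ 0.49 -0.04 -2.47] M [-0.004 -0.03  -0.013] gap 13.7 j6 [-4.810e-01  5.410e-01  1.612e+00 -1.000e-03  9.880e-01  1.086e+00]
```

View pics/crop4.png

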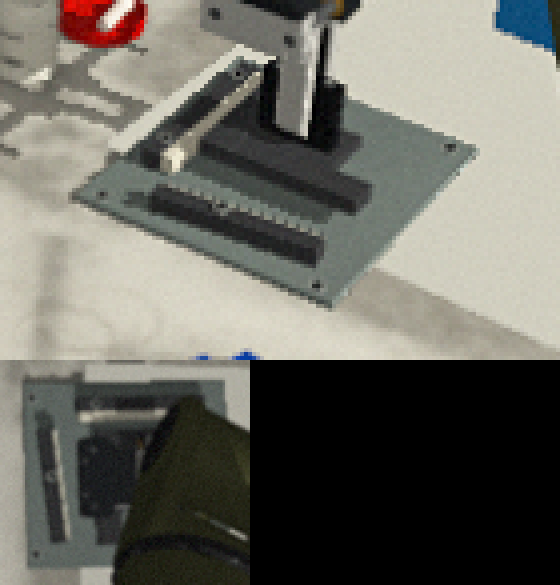

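Side crop: square held level above the plate, inside the corner and clear of both strips. Top crop: gaps visible to the rail strip above and the stop on the left. Now lowering.

Call:
jog_arm --moves '[[[0,0,-6,0,0,0],[0,0,-4,0,0,0],[0,0,-1,0,0,0],[0,0,0,0,0,0]]]'

```text
clock: 7.55
eef_pos: [523.9, -231.7, 45.6]
eef_rot: [0.877, 1.565, -0.688]
wrist_force: [0.0, 0.4, -3.2]
finger_gap: 13.9
```

Call:
jog_arm --moves '[[[0,0,-1,0,0,0],[0,0,-1,0,0,0]]]'

```text
clock: 7.75
eef_pos: [524.3, -231.8, 44.4]
eef_rot: [0.913, 1.564, -0.652]
wrist_force: [0.5, -0.9, -2.0]
finger_gap: 13.5
```

```bash
python3 -c "
from h import *
st()"
```

```text
t 7.75 pos [ 524.28 -231.78   44.36] toolx [ 0.0058 -0.0044 -1.    ] jaw deg -89.68 F [ 0.47 -0.88 -1.97] M [ 0.013  0.005 -0.03 ] gap 13.5 j6 [-0.48   0.555  1.614 -0.002  0.966  1.086]
```

Call:
jog_arm --moves '[[[-1.5,0,-2,0.25,0.33,0],[0,0,-1,0,0,0],[0,0,-0.5,0,0,0]]]'

```text
clock: 8.05
eef_pos: [522.7, -231.9, 40.8]
eef_rot: [-2.564, 1.571, 2.154]
wrist_force: [1.2, -0.4, -2.2]
finger_gap: 13.7
```

```bash
python3 -c "
from h import *
st()"
```

```text
t 8.05 pos [ 522.73 -231.87   40.77] toolx [-2.e-04  2.e-04 -1.e+00] jaw deg -89.68 F [ 1.21 -0.4  -2.18] M [0.056 0.063 0.042] gap 13.7 j6 [-0.482  0.561  1.614  0.     0.967  1.084]
```

Call:
jog_arm --moves '[[[0,0,-0.5,0,0,0],[0,0,-0.4,0,0,0],[0,0,0,0,0,0]]]'

```text
clock: 8.35
eef_pos: [522.8, -231.9, 40.4]
eef_rot: [-2.202, 1.571, 2.516]
wrist_force: [0.2, -0.6, -2.5]
finger_gap: 13.4
```

```bash
python3 -c "
from h import *
st()"
```

```text
t 8.35 pos [ 522.77 -231.9    40.35] toolx [-1.e-04  1.e-04 -1.e+00] jaw deg -89.68 F [ 0.19 -0.63 -2.46] M [-0.055 -0.052 -0.048] gap 13.4 j6 [-0.482  0.562  1.614  0.     0.966  1.084]
```

Call:
jog_arm --moves '[[[2,0,-0.1,0,0,0],[2,0,0,0,0,0],[1,0,0,0,0,0],[1,0,0,0,0,0]]]'

```text
clock: 8.75
eef_pos: [529.1, -232.0, 40.3]
eef_rot: [-1.552, 1.57, -3.117]
wrist_force: [-1.5, 1.0, -0.3]
finger_gap: 13.9
```

```bash
python3 -c "
from h import *
st()"
```

```text
t 8.75 pos [ 529.14 -232.     40.27] toolx [-4.e-04 -0.e+00 -1.e+00] jaw deg -89.68 F [-1.46  1.01 -0.29] M [ 0.011  0.267 -0.008] gap 13.9 j6 [-0.477  0.573  1.596 -0.     0.973  1.089]
```

Call:
jog_arm --moves '[[[0.7,0,0.1,0,0,0],[0.7,0,0,0,0,0],[0.7,0,0,0,0,0]]]'

```text
clock: 9.05
eef_pos: [530.8, -232.0, 40.3]
eef_rot: [-1.734, 1.569, 2.984]
wrist_force: [-12.6, -0.0, 7.7]
finger_gap: 13.9
```

```bash
python3 -c "
from h import *
st()"
```

```text
t 9.05 pos [ 530.8  -231.97   40.34] toolx [-2.2e-03  4.0e-04 -1.0e+00] jaw deg -89.67 F [-12.58  -0.     7.69] M [2.000e-03 2.056e+00 1.800e-02] gap 13.9 j6 [-4.750e-01  5.760e-01  1.590e+00 -1.000e-03  9.770e-01  1.091e+00]
```

Call:
jog_arm --moves '[[[-1.5,0,0.8,0,0,0],[0,3,0,0,0,0],[0,3,0,0,0,0]]]'

```text
clock: 9.35
eef_pos: [529.3, -225.8, 41.0]
eef_rot: [-1.788, 1.569, 2.93]
wrist_force: [-0.4, 0.8, -2.0]
finger_gap: 13.6
```

```bash
python3 -c "
from h import *
st()"
```

```text
t 9.35 pos [ 529.25 -225.84   40.97] toolx [-2.e-03  4.e-04 -1.e+00] jaw deg -89.71 F [-0.39  0.79 -1.97] M [-0.056 -0.001 -0.008] gap 13.6 j6 [-4.670e-01  5.680e-01  1.602e+00 -1.000e-03  9.740e-01  1.099e+00]
```

Call:
jog_arm --moves '[[[0,4,-0.3,0,-0.1,0],[0,4,-0.2,0,0,0],[0,3,-0.1,0,0,0],[0,1,0,0,0,0],[0,0,0,0,0,0]]]'

```text
clock: 9.85
eef_pos: [529.6, -211.9, 40.3]
eef_rot: [2.266, 1.57, 0.701]
wrist_force: [-0.2, -0.0, -2.7]
finger_gap: 13.7
```

```bash
python3 -c "
from h import *
st()"
```

```text
t 9.85 pos [ 529.58 -211.92   40.29] toolx [ 4.e-04  3.e-04 -1.e+00] jaw deg -89.65 F [-0.24 -0.04 -2.67] M [0.027 0.009 0.034] gap 13.7 j6 [-4.450e-01  5.590e-01  1.619e+00  1.000e-03  9.630e-01  1.119e+00]
```

Call:
jog_arm --moves '[[[0.5,1,0,0,0,0],[0.3,1,0,0,0,0],[0.2,1,0,0,0,0]]]'

```text
clock: 10.15
eef_pos: [530.5, -209.0, 40.2]
eef_rot: [2.771, 1.571, 1.206]
wrist_force: [-1.9, -0.7, -2.1]
finger_gap: 13.9
```

Call:
jog_arm --moves '[[[0.1,1,0,0,0,0],[0.1,1,0,0,0,0]]]'

```text
clock: 10.35
eef_pos: [530.6, -207.1, 40.3]
eef_rot: [-1.45, 1.571, -3.015]
wrist_force: [-1.4, -1.7, -1.1]
finger_gap: 13.8
```

```bash
python3 -c "
from h import *
st()"
```

```text
t 10.35 pos [ 530.57 -207.15   40.27] toolx [-3.e-04 -0.e+00 -1.e+00] jaw deg -89.68 F [-1.41 -1.73 -1.05] M [-0.285  0.308 -0.018] gap 13.8 j6 [-0.436  0.558  1.621 -0.     0.963  1.129]
```

Call:
jog_arm --moves '[[[0.2,1,0,0,0,0],[0.2,1,0,0,0,0],[0.2,1,0,0,0,0]]]'

```text
clock: 10.65
eef_pos: [530.6, -204.7, 40.4]
eef_rot: [-0.99, 1.569, -2.555]
wrist_force: [-4.8, -4.3, -0.0]
finger_gap: 13.9
```

```bash
python3 -c "
from h import *
st()"
```

```text
t 10.65 pos [ 530.62 -204.68   40.36] toolx [-1.4e-03 -9.0e-04 -1.0e+00] jaw deg -89.7 F [-4.79 -4.27 -0.02] M [-0.834  0.777 -0.032] gap 13.9 j6 [-0.432  0.556  1.623 -0.002  0.963  1.135]
```

Call:
jog_arm --moves '[[[0.2,0.8,0,0,0,0],[0.2,0.8,0,0,0,0],[0.2,0.8,0,0,0,0]]]'

```text
clock: 10.95
eef_pos: [530.6, -203.0, 40.5]
eef_rot: [-0.849, 1.567, -2.415]
wrist_force: [-3.4, -3.8, 0.2]
finger_gap: 13.7
```

```bash
python3 -c "
from h import *
st()"
```

```text
t 10.95 pos [ 530.64 -203.01   40.47] toolx [-0.0025 -0.0022 -1.    ] jaw deg -89.71 F [-3.44 -3.81  0.23] M [-0.794  0.68   0.001] gap 13.7 j6 [-0.429  0.555  1.624 -0.004  0.963  1.139]
```

Call:
jog_arm --moves '[[[0.2,0.8,0,0.1,-0.1,0],[0.2,0.8,0,0.05,-0.05,0],[0.2,0.8,0,0.05,-0.05,0],[0.2,0.8,0,0.05,-0.05,0]]]'

```text
clock: 11.35
eef_pos: [530.6, -200.4, 40.3]
eef_rot: [3.11, 1.57, 1.544]
wrist_force: [-4.8, -4.1, 0.1]
finger_gap: 13.6
```

```bash
python3 -c "
from h import *
st()"
```

```text
t 11.35 pos [ 530.59 -200.42   40.29] toolx [ 0.      0.0012 -1.    ] jaw deg -89.71 F [-4.84 -4.11  0.1 ] M [-1.041  0.938 -0.078] gap 13.6 j6 [-4.260e-01  5.530e-01  1.628e+00  1.000e-03  9.600e-01  1.139e+00]
```

Call:
jog_arm --moves '[[[0.2,0.7,0,-0.05,-0.05,0],[0.2,0.7,0,0,-0.05,0],[0.2,0.7,0,0,-0.05,0]]]'

```text
clock: 11.65
eef_pos: [530.5, -199.1, 40.3]
eef_rot: [0.893, 1.569, -0.673]
wrist_force: [-3.9, -8.6, -1.4]
finger_gap: 13.8
```

```bash
python3 -c "
from h import *
st()"
```

```text
t 11.65 pos [ 530.53 -199.14   40.3 ] toolx [ 0.0014 -0.0011 -1.    ] jaw deg -89.71 F [-3.91 -8.6  -1.42] M [-1.576  1.067 -0.037] gap 13.8 j6 [-4.240e-01  5.520e-01  1.631e+00 -1.000e-03  9.570e-01  1.143e+00]
```

Call:
jog_arm --moves '[[[0.4,0.5,0,0.05,0.05,0],[0.4,0.5,0,0,0,0],[0.4,0.5,0,0,0,0]]]'

```text
clock: 11.95
eef_pos: [530.6, -199.1, 40.4]
eef_rot: [-0.661, 1.568, -2.227]
wrist_force: [-6.5, -6.3, 0.9]
finger_gap: 13.8
```

```bash
python3 -c "
from h import *
st()"
```

```text
t 11.95 pos [ 530.6  -199.15   40.38] toolx [-0.0018 -0.0024 -1.    ] jaw deg -89.72 F [-6.5  -6.25  0.91] M [-1.091  1.029 -0.03 ] gap 13.8 j6 [-0.422  0.553  1.629 -0.004  0.961  1.146]
```

Call:
jog_arm --moves '[[[0.4,0.6,0,0.1,-0.08,0],[0.4,0.6,0,0.03,-0.03,0],[0.4,0.6,0,0.03,-0.03,0],[0.4,0.6,0,0.03,-0.03,0]]]'

```text
clock: 12.35
eef_pos: [530.6, -199.1, 40.4]
eef_rot: [-0.677, 1.568, -2.243]
wrist_force: [-5.9, -7.2, -0.5]
finger_gap: 13.7
```

```bash
python3 -c "
from h import *
st()"
```

```text
t 12.35 pos [ 530.59 -199.14   40.4 ] toolx [-0.0018 -0.0023 -1.    ] jaw deg -89.74 F [-5.87 -7.19 -0.45] M [-1.303  1.083  0.021] gap 13.7 j6 [-0.422  0.553  1.629 -0.003  0.961  1.146]
```

Call:
jog_arm --moves '[[[0.45,0.7,0,0.06,-0.06,0],[0.45,0.7,0,0.06,-0.06,0],[0.45,0.7,0,0.06,-0.06,0],[0.45,0.7,0,0.06,-0.06,0],[0.45,0.7,0,0.06,-0.06,0]]]'

```text
clock: 12.85
eef_pos: [530.6, -199.1, 40.4]
eef_rot: [-0.423, 1.569, -1.99]
wrist_force: [-6.9, -7.2, 0.1]
finger_gap: 13.8
```

Run:
```python
from h import *
st(); im,d=snap('side','side5'); im2,_=snap('top','top5'); st()
cv2.imwrite('pics/crop5.png',np.hstack([cv2.resize(im[160:250,350:460],None,fx=4,fy=5,interpolation=3),np.pad(cv2.resize(im2[205:295,385:475],None,fx=4,fy=4,interpolation=3),((0,90),(0,0),(0,0)))]))
```

```text
t 12.85 pos [ 530.6  -199.13   40.37] toolx [-8.0e-04 -1.8e-03 -1.0e+00] jaw deg -89.77 F [-6.9  -7.18  0.06] M [-1.485  1.168  0.07 ] gap 13.8 j6 [-0.423  0.552  1.63  -0.002  0.96   1.145]
t 12.95 pos [ 530.59 -199.12   40.39] toolx [-8.0e-04 -1.7e-03 -1.0e+00] jaw deg -89.77 F [-6.3  -8.63  0.68] M [-1.497  1.226  0.02 ] gap 13.5 j6 [-0.423  0.552  1.63  -0.002  0.96   1.145]
```

View pics/crop5.png

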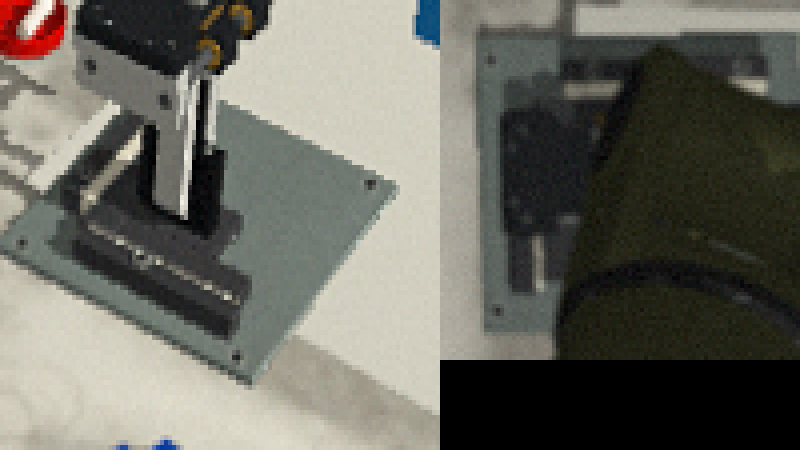

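Both crops show the square's edges tight on the rail strip and the stop strip, with the stop now parallel to the plate edge (side crop (160,270), top crop (525,250)). I'll keep holding, slightly firmer.

Call:
jog_arm --moves '[[[0.48,0.78,0,0.06,-0.06,0],[0.48,0.78,0,0.06,-0.06,0],[0.48,0.78,0,0.06,-0.06,0],[0.48,0.78,0,0.06,-0.06,0],[0.48,0.78,0,0.06,-0.06,0]]]'

```text
clock: 13.45
eef_pos: [530.6, -199.1, 40.4]
eef_rot: [-0.032, 1.569, -1.599]
wrist_force: [-6.6, -8.9, -0.8]
finger_gap: 13.7
```

```bash
python3 -c "
from h import *
st()"
```

```text
t 13.45 pos [ 530.6  -199.12   40.37] toolx [-1.0e-04 -1.9e-03 -1.0e+00] jaw deg -89.78 F [-6.6  -8.88 -0.81] M [-1.556  1.326  0.03 ] gap 13.7 j6 [-0.423  0.552  1.63  -0.002  0.959  1.145]
```

Call:
jog_arm --moves '[[[0.48,0.78,0,0.06,-0.06,0],[0.48,0.78,0,0.06,-0.06,0],[0.48,0.78,0,0.06,-0.06,0],[0.48,0.78,0,0.06,-0.06,0],[0.48,0.78,0,0.06,-0.06,0]]]'

```text
clock: 13.95
eef_pos: [530.6, -199.1, 40.3]
eef_rot: [0.244, 1.569, -1.323]
wrist_force: [-5.4, -9.0, 0.6]
finger_gap: 13.7
```

```bash
python3 -c "
from h import *
st()"
```

```text
t 13.95 pos [ 530.56 -199.12   40.33] toolx [ 5.0e-04 -1.9e-03 -1.0e+00] jaw deg -89.8 F [-5.38 -9.04  0.6 ] M [-1.664  1.358  0.021] gap 13.7 j6 [-0.423  0.552  1.631 -0.002  0.958  1.145]
```

Call:
jog_arm --moves '[[[0.48,0.78,0,0.06,-0.06,0],[0.48,0.78,0,0.06,-0.06,0],[0.48,0.78,0,0.06,-0.06,0],[0.48,0.78,0,0.06,-0.06,0]]]'

```text
clock: 14.35
eef_pos: [530.6, -199.1, 40.4]
eef_rot: [0.464, 1.569, -1.104]
wrist_force: [-6.4, -9.6, 0.2]
finger_gap: 13.8
```

```bash
python3 -c "
from h import *
st()"
```

```text
t 14.35 pos [ 530.6  -199.12   40.36] toolx [ 0.001 -0.002 -1.   ] jaw deg -89.8 F [-6.41 -9.59  0.18] M [-1.562  1.362  0.067] gap 13.8 j6 [-0.423  0.552  1.631 -0.002  0.957  1.145]
```

Call:
jog_arm --moves '[[[0.5,0.68,0,0.12,-0.03,0.08],[0.5,0.68,0,0.12,-0.03,0.08],[0.5,0.68,0,0.1,-0.03,0.05],[0.5,0.68,0,0.1,-0.03,0.05],[0.5,0.68,0,0.1,-0.03,0.05]]]'

```text
clock: 14.85
eef_pos: [530.6, -199.2, 40.3]
eef_rot: [-2.695, 1.568, 2.026]
wrist_force: [-7.8, -6.8, 0.4]
finger_gap: 14.0
```

```bash
python3 -c "
from h import *
st()"
```

```text
t 14.85 pos [ 530.59 -199.22   40.32] toolx [-0.0013  0.0026 -1.    ] jaw deg -89.51 F [-7.8  -6.85  0.42] M [-1.823  1.307 -0.152] gap 14.0 j6 [-0.425  0.553  1.628  0.002  0.962  1.136]
```

Call:
jog_arm --moves '[[[0.5,0.68,0,0.1,-0.03,0.03],[0.5,0.68,0,0.1,-0.03,0.03],[0.5,0.68,0,0.1,-0.03,0.03],[0.5,0.68,0,0.1,-0.03,0.03],[0.5,0.68,0,0.1,-0.03,0.03]]]'

```text
clock: 15.35
eef_pos: [530.7, -199.3, 40.6]
eef_rot: [-2.646, 1.564, 2.077]
wrist_force: [-7.7, -6.8, 0.3]
finger_gap: 13.8
```

```bash
python3 -c "
from h import *
st()"
```

```text
t 15.35 pos [ 530.66 -199.3    40.57] toolx [-0.0033  0.006  -1.    ] jaw deg -89.39 F [-7.68 -6.78  0.26] M [-1.978  1.398 -0.213] gap 13.8 j6 [-0.426  0.555  1.625  0.005  0.967  1.132]
```

Call:
jog_arm --moves '[[[0.5,0.68,0,0.1,-0.03,0.03],[0.5,0.68,0,0.1,-0.03,0.03],[0.5,0.68,0,0.1,-0.03,0.03],[0.5,0.68,0,0.1,-0.03,0.03],[0.5,0.68,0,0.1,-0.03,0.03]]]'

```text
clock: 15.85
eef_pos: [530.7, -199.4, 40.8]
eef_rot: [-2.635, 1.56, 2.09]
wrist_force: [-7.2, -7.2, 0.1]
finger_gap: 13.8
```

```bash
python3 -c "
from h import *
st()"
```

```text
t 15.85 pos [ 530.72 -199.4    40.84] toolx [-0.0054  0.0094 -0.9999] jaw deg -89.3 F [-7.2  -7.18  0.11] M [-1.891  1.326 -0.304] gap 13.8 j6 [-0.427  0.556  1.623  0.008  0.972  1.127]
```

I over-corrected with those batched rows: yaw, tilt and z all crept. I'll back the turns out under a lighter press, then press again, checking each step.

Call:
jog_arm --moves '[[[0.1,0.1,-0.2,-0.25,-0.15,-0.2],[0.1,0.1,-0.2,-0.25,-0.15,-0.15]]]'

```text
clock: 16.05
eef_pos: [530.6, -199.3, 40.4]
eef_rot: [-2.429, 1.57, 2.288]
wrist_force: [-2.7, -1.2, -1.6]
finger_gap: 13.7
```

```bash
python3 -c "
from h import *
st()"
```

```text
t 16.05 pos [ 530.56 -199.26   40.44] toolx [-7.e-04  8.e-04 -1.e+00] jaw deg -89.7 F [-2.69 -1.2  -1.62] M [-0.179  0.587  0.007] gap 13.7 j6 [-4.240e-01  5.530e-01  1.629e+00  1.000e-03  9.610e-01  1.141e+00]
```

Call:
jog_arm --moves '[[[0.45,0.65,-0.1,0,-0.03,0],[0.45,0.65,0,0.03,-0.03,0],[0.45,0.65,0,0.03,-0.03,0]]]'

```text
clock: 16.35
eef_pos: [530.6, -199.1, 40.4]
eef_rot: [-0.837, 1.569, -2.402]
wrist_force: [-8.4, -8.0, 0.1]
finger_gap: 13.7
```

```bash
python3 -c "
from h import *
st()"
```

```text
t 16.35 pos [ 530.63 -199.15   40.4 ] toolx [-0.0017 -0.0015 -1.    ] jaw deg -89.68 F [-8.38 -8.    0.11] M [-1.385  1.423 -0.051] gap 13.7 j6 [-0.423  0.553  1.629 -0.003  0.961  1.144]
```

Good: Fx≈−8, Fy≈−8, yaw −89.68° and near-zero twist moment. Holding this for over a second.

Call:
jog_arm --moves '[[[0.42,0.7,0,0.05,-0.05,0],[0.42,0.7,0,0.05,-0.05,0],[0.42,0.7,0,0.05,-0.05,0],[0.42,0.7,0,0.05,-0.05,0]]]'

```text
clock: 16.75
eef_pos: [530.6, -199.1, 40.4]
eef_rot: [-0.592, 1.568, -2.157]
wrist_force: [-7.2, -7.5, 0.1]
finger_gap: 13.5
```

```bash
python3 -c "
from h import *
st()"
```

```text
t 16.75 pos [ 530.62 -199.14   40.43] toolx [-0.0015 -0.0022 -1.    ] jaw deg -89.69 F [-7.19 -7.5   0.07] M [-1.399  1.395 -0.051] gap 13.5 j6 [-0.422  0.553  1.629 -0.003  0.96   1.145]
```

Call:
jog_arm --moves '[[[0.42,0.7,0,0.05,-0.05,0],[0.42,0.7,0,0.05,-0.05,0],[0.42,0.7,0,0.05,-0.05,0],[0.42,0.7,0,0.05,-0.05,0],[0.42,0.7,0,0.05,-0.05,0]]]'

```text
clock: 17.25
eef_pos: [530.7, -199.1, 40.5]
eef_rot: [-0.365, 1.568, -1.931]
wrist_force: [-5.8, -7.3, 1.1]
finger_gap: 13.6
```

```bash
python3 -c "
from h import *
st()"
```

```text
t 17.25 pos [ 530.66 -199.12   40.49] toolx [-0.0011 -0.003  -1.    ] jaw deg -89.69 F [-5.79 -7.32  1.06] M [-1.378  1.398  0.007] gap 13.6 j6 [-0.422  0.552  1.63  -0.004  0.96   1.145]
```

Call:
jog_arm --moves '[[[0.42,0.7,0,0.05,-0.05,0],[0.42,0.7,0,0.05,-0.05,0],[0.42,0.7,0,0.05,-0.05,0],[0.42,0.7,0,0.05,-0.05,0]]]'

```text
clock: 17.65
eef_pos: [530.6, -199.1, 40.4]
eef_rot: [-0.305, 1.567, -1.871]
wrist_force: [-6.0, -8.5, -0.8]
finger_gap: 13.8
```

```bash
python3 -c "
from h import *
st()"
```

```text
t 17.65 pos [ 530.62 -199.07   40.44] toolx [-0.0011 -0.0034 -1.    ] jaw deg -89.7 F [-5.98 -8.5  -0.78] M [-1.424  1.372 -0.037] gap 13.8 j6 [-0.422  0.552  1.63  -0.004  0.959  1.146]
```

Call:
jog_arm --moves '[[[-0.5,-1,0.1,0.1,0,0],[-2,-3,0.3,0,0,0],[-5,-6,1,0,0,0],[-6,-6,3,0,0,0],[-3,-3,15,0,0,0]]]'

```text
clock: 18.15
eef_pos: [513.0, -218.0, 59.1]
eef_rot: [-1.776, 1.569, 2.942]
wrist_force: [0.6, 0.4, -3.3]
finger_gap: 13.9
```

Call:
jog_arm --moves '[[[0,0,25,0,0,0],[0,0,25,0,0,0],[0,0,15,0,0,0],[0,0,3,0,0,0]]]'

```text
clock: 18.55
eef_pos: [512.2, -219.8, 135.2]
eef_rot: [1.038, 1.568, -0.528]
wrist_force: [-0.0, -0.2, -2.5]
finger_gap: 14.1
```

```bash
python3 -c "
from h import *
st()"
```

```text
t 18.55 pos [ 512.18 -219.84  135.23] toolx [ 0.0023 -0.0013 -1.    ] jaw deg -89.74 F [-0.04 -0.16 -2.52] M [0.044 0.065 0.03 ] gap 14.1 j6 [-0.471  0.403  1.6   -0.     1.136  1.095]
```

Call:
jog_arm --moves '[[[-1,20,0,0,0.1,0],[-2,30,0,0,0,0],[-3,35,0,0,0,0],[-3,35,0,0,0,0],[-3,35,0,0,0,0]]]'

```text
clock: 19.05
eef_pos: [498.5, -64.3, 136.9]
eef_rot: [0.88, 1.567, -0.693]
wrist_force: [-0.2, -0.2, -3.4]
finger_gap: 13.7
```

Run:
```python
from h import *
st(); im,d=snap('top','top6'); 
crop=im[205:295,385:485]; cv2.imwrite('pics/crop6.png',cv2.resize(crop,None,fx=6,fy=6,interpolation=3))
g=im.astype(int)
ang=lambda v:np.degrees(np.arctan2(v[1],v[0]))
# strip pixels: bright relative to plate
for n,(x0,y0,x1,y1),T in (('rail',(417,222,466,232),115),('stop',(395,228,418,280),115)):
    m=np.zeros(g.shape[:2],bool); m[y0:y1,x0:x1]=(g.min(2)>T)[y0:y1,x0:x1]; ys,xs=np.nonzero(m)
    if len(xs)>5:
        X=toplane('top',np.c_[xs,ys],18); c=X.mean(0); v=np.linalg.svd(X-c)[2][0]; print(n,len(xs),c.round(1),ang(v))
m=((g.max(2)<75)&(g.max(2)-g.min(2)<25)).astype(np.uint8); m3=np.zeros_like(m); m3[226:292,394:416]=m[226:292,394:416]
cs,_=cv2.findContours(m3,cv2.RETR_EXTERNAL,cv2.CHAIN_APPROX_NONE); c=max(cs,key=cv2.contourArea); print('stop bar',cv2.minAreaRect(c), ang(toplane('top',[cv2.fitLine(c,2,0,.01,.01)[2:].ravel()+40*k*cv2.fitLine(c,2,0,.01,.01)[:2].ravel() for k in(-.5,.5)],20)@np.eye(2) @ np.eye(2) if 0 else np.diff(toplane('top',[cv2.fitLine(c,2,0,.01,.01)[2:].ravel()+40*k*cv2.fitLine(c,2,0,.01,.01)[:2].ravel() for k in(-.5,.5)],20),axis=0)[0]))
```

```text
t 19.05 pos [498.53 -64.25 136.94] toolx [ 0.0033 -0.0027 -1.    ] jaw deg -90.12 F [-0.16 -0.24 -3.36] M [ 0.001  0.016 -0.023] gap 13.7 j6 [-0.2    0.287  1.754 -0.002  1.096  1.374]
rail 198 [ 580.3 -232.5] -89.1518433187404
stop 15 [ 554.9 -156.1] 149.87615459234482
stop bar ((404.5, 258.5), (65.0, 21.0), 90.0) -176.71545301052407
```

View pics/crop6.png

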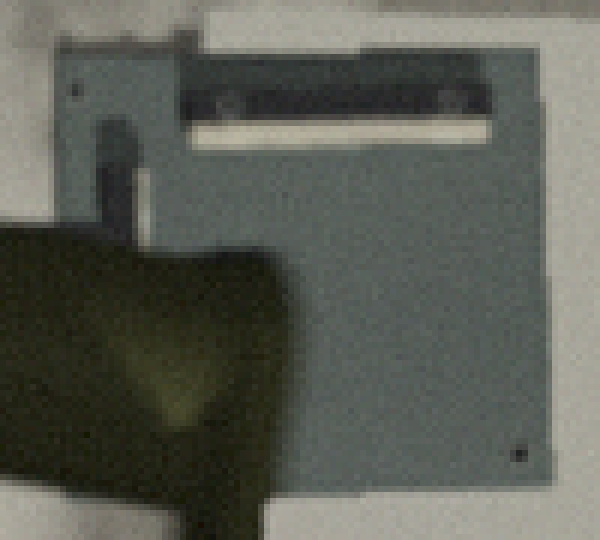

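The arm hides the lower part of the stop, but the visible part at crop (120,200) is parallel to the plate edge. Carrying on to the lay-down spot; I'll recheck the stop unobstructed from there.

Call:
jog_arm --moves '[[[-2,35,0,0.1,0.15,0],[-2,35,0,0,0,0],[-2,35,0,0,0,0],[-2,35,-5,0,0,0],[-2,35,-5,0,0,0]]]'

```text
clock: 19.6
eef_pos: [486.4, 119.0, 127.7]
eef_rot: [1.849, 1.569, 0.275]
wrist_force: [1.0, 0.0, -1.9]
finger_gap: 13.5
```

Call:
jog_arm --moves '[[[-1,30,-10,0,0,0],[0,20,-10,0,0,0],[0,5,-10,0,0,0],[0,0,-10,0,0,0],[0,0,0,0,0,0]]]'

```text
clock: 20.1
eef_pos: [483.6, 178.2, 85.5]
eef_rot: [2.183, 1.57, 0.614]
wrist_force: [0.4, 0.4, -2.7]
finger_gap: 13.7
```

Run:
```python
from h import *
st(); im,d=snap('top','top7'); 
cv2.imwrite('pics/crop7.png',np.hstack([cv2.resize(im[205:295,385:485],None,fx=4,fy=4,interpolation=3),cv2.resize(im[225:315,230:330],None,fx=4,fy=4,interpolation=3)]))
```

```text
t 20.1 pos [483.6  178.17  85.46] toolx [ 9.e-04  6.e-04 -1.e+00] jaw deg -89.92 F [ 0.38  0.36 -2.69] M [ 0.004  0.009 -0.06 ] gap 13.7 j6 [0.282 0.387 1.757 0.    0.997 1.851]
```

View pics/crop7.png

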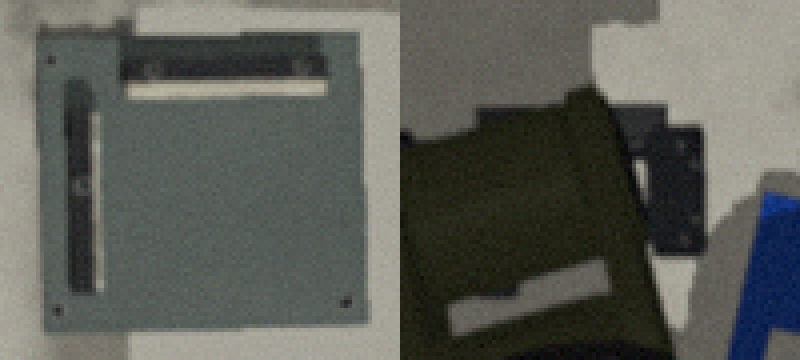

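Left crop: the stop now stands parallel to the plate edge, with its strip upright at crop (97,200). Right crop: the square is about 40 mm clear of the blue one. Lowering.

Call:
jog_arm --moves '[[[-1,1,-15,0,0,0],[0,0,-15,0,0,0],[0,0,-10,0,0,0],[0,0,-5,0,0,0],[0,0,-2,0,0,0]]]'

```text
clock: 20.65
eef_pos: [485.2, 175.6, 40.2]
eef_rot: [1.867, 1.565, 0.292]
wrist_force: [0.3, 0.8, -2.4]
finger_gap: 13.7
```

```bash
python3 -c "
from h import *
st()"
```

```text
t 20.65 pos [485.18 175.64  40.19] toolx [ 0.0058  0.0018 -1.    ] jaw deg -90.23 F [ 0.26  0.85 -2.36] M [-0.027 -0.009 -0.038] gap 13.7 j6 [0.276 0.458 1.782 0.    0.895 1.851]
```

Call:
jog_arm --moves '[[[0,0,-2.5,-0.1,0.33,0],[0,0,-2,0,0,0],[0,0,-1,0,0,0]]]'

```text
clock: 20.95
eef_pos: [485.9, 175.5, 35.3]
eef_rot: [1.8, 1.57, 0.225]
wrist_force: [0.5, -0.8, -2.8]
finger_gap: 13.5
```

```bash
python3 -c "
from h import *
st()"
```

```text
t 20.95 pos [485.87 175.48  35.35] toolx [ 1.1e-03  2.0e-04 -1.0e+00] jaw deg -90.25 F [ 0.46 -0.82 -2.84] M [ 0.08  -0.048  0.013] gap 13.5 j6 [ 0.276  0.47   1.779 -0.     0.892  1.851]
```

Call:
jog_arm --moves '[[[0,0,-0.7,0,0,0],[0,0,-0.5,0,0,0],[0,0,-0.3,0,0,0]]]'

```text
clock: 21.25
eef_pos: [486.1, 175.6, 34.3]
eef_rot: [1.792, 1.569, 0.217]
wrist_force: [-1.3, -1.7, 2.1]
finger_gap: 13.5
```

```bash
python3 -c "
from h import *
st()"
```

```text
t 21.25 pos [486.13 175.6   34.26] toolx [ 1.8e-03  4.0e-04 -1.0e+00] jaw deg -90.24 F [-1.3  -1.73  2.11] M [-0.133  0.488  0.034] gap 13.5 j6 [ 0.276  0.472  1.779 -0.     0.889  1.851]
```

Call:
jog_arm --moves '[[[0,0,0,0,0,0],[0,0,0,0,0,0],[0,0,0,0,0,0],[0,0,0,0,0,0],[0,0,0,0,0,0]]]' --gripper 0.2

```text
clock: 21.75
eef_pos: [486.8, 175.9, 35.1]
eef_rot: [1.835, 1.567, 0.26]
wrist_force: [-0.2, 0.1, -0.0]
finger_gap: 50.4
```

Call:
jog_arm --moves '[[[0,0,0,0,0,0],[0,0,5,0,0,0],[0,0,15,0,0,0],[0,0,25,0,0,0],[0,0,30,0,0,0]]]'

```text
clock: 22.25
eef_pos: [484.7, 175.3, 109.7]
eef_rot: [-1.282, 1.568, -2.857]
wrist_force: [0.1, -0.8, -0.2]
finger_gap: 56.4
```

Call:
jog_arm --moves '[[[0,0,35,0,0,0],[0,0,30,0,0,0],[-15,-20,20,0,0,0],[-20,-40,0,0,0,0],[-20,-40,0,0,0,0]]]'

```text
clock: 22.75
eef_pos: [429.7, 75.8, 203.7]
eef_rot: [1.724, 1.566, 0.154]
wrist_force: [0.8, -0.5, 0.1]
finger_gap: 56.4
```

Call:
jog_arm --moves '[[[-20,-40,0,0,0,0],[-20,-40,0,0,0,0],[-20,-40,0,0,0,0],[-15,-40,0,0,0,0],[0,0,0,0,0,0]]]'

```text
clock: 23.25
eef_pos: [348.8, -92.0, 206.4]
eef_rot: [1.464, 1.561, -0.109]
wrist_force: [0.5, 0.4, -0.6]
finger_gap: 56.2
```

Run:
```python
from h import *
st(); im,d=snap('top','top8'); im2,_=snap('side','side8')
cv2.imwrite('pics/crop8.png',np.hstack([cv2.resize(im[150:320,225:485],None,fx=1.7,fy=1.7,interpolation=3),cv2.resize(im2[150:365,200:460],(350,289))]))
g=im.astype(int);w=g.min(2)
# sub-pixel strip centres: intensity centroid per row (stop) / column (rail)
def fit(px):
    X=toplane('top',px,18); c=X.mean(0); v=np.linalg.svd(X-c)[2][0]; return c.round(1),np.degrees(np.arctan2(v[1],v[0])),np.abs((X-c)@[-v[1],v[0]]).max()
e=np.clip(w-105,0,None)
print('stop',fit([[ (e[r,404:414]*np.arange(404,414)).sum()/e[r,404:414].sum(),r] for r in range(236,275) if e[r,404:414].sum()>10]))
print('rail',fit([[c,(e[221:232,c]*np.arange(221,232)).sum()/e[221:232,c].sum()] for c in range(420,463)]))
```

```text
t 23.25 pos [348.75 -92.03 206.38] toolx [ 0.01   -0.0011 -0.9999] jaw deg -90.08 F [ 0.54  0.42 -0.61] M [-0.019 -0.013  0.011] gap 56.2 j6 [-0.361 -0.127  2.028  0.003  1.23   1.21 ]
stop (array([ 517.9, -153.3]), np.float64(-179.43168210348256), np.float64(1.0401997020252436))
rail (array([ 580.5, -232.2]), np.float64(-89.40404019789408), np.float64(0.7589931118260549))
```

View pics/crop8.png

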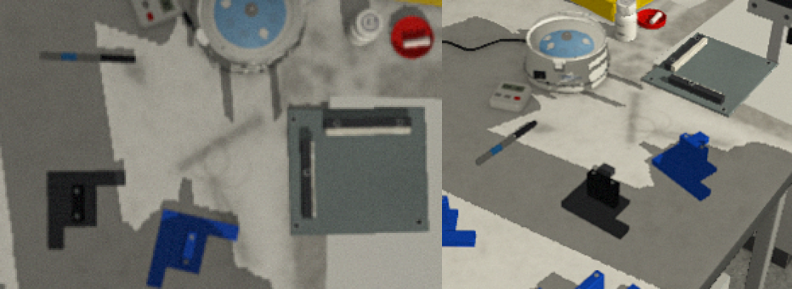

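The square lies flat at crop (80,205), and the stop and rail look square at (307,175) and (365,125). Their strip angles agree to 0.03°. Handing in.

```bash
python3 -c "
from h import *
print(manip.sign_off())"
```

```text
the job is handed in; nothing more can be done
None
```

The stop is square again, and I handed the job in at about 23.4 s on the robot clock. I gripped the dark steel square by its bar, lowered it into the corner and slid it against both strips until it had turned the stop. The final press held for about 1.3 s, with 6–8 N measured along the rail direction and 7–8.5 N along the stop direction. I then laid the square flat on the bench, about 220 mm clear of the fixture.

- **Stop angle:** in the last camera image, the stop strip and rail strip are perpendicular to within 0.03°. The fit scatter is about 1 mm, so the real certainty is a few tenths of a degree.
- **Flushness:** the twist on the wrist stayed near zero during the final press (±0.05 N m), and the close pictures showed no gap. I did not measure the gap directly.
- **Bench:** I never put the fingers on the stop. The marker, the timer and the blue squares look undisturbed in the last picture. I did not check the reagent bottle separately.

**Checks that were off:**
- **Rail contact:** the first touch briefly reached 12.6 N at the wrist, just over the 3–12 N range but under 20 N.
- **Over-correction:** during an earlier hold I turned the square about 0.4° too far in yaw and 0.5° in tilt. I backed that out and pressed again. The final hold was steady at the yaw where the twist was near zero, with tilt up to 0.2°.
- **Stop force:** the reading along the stop includes friction on the rail strip, so the stop itself probably felt 6–7 N.

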